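# Tip two press moulds down onto their bench marks

### The arm

A 6-joint arm with a two-finger parallel gripper is mounted at the origin on the work surface. World frame = base frame: x ahead of the robot, y to its left, z up, the work surface at z = 0. Lengths are in mm, angles in rad, forces in N, time in s.
With the tool pointing down it reaches from about 350 to 975 mm from the base axis. Payload 7.1 kg.
Tool frame: the origin (TCP) lies on the mounting face of the last link; the fingertips stand 182 mm ahead of it and the grasp point (between the pads) lies 163 mm ahead of it (ctrl.tcp_to_tips is the distance from the TCP to the fingertips, in mm); z points along the fingers, y is the direction in which the jaws open and shut (so a half turn about z gives the same grasp; the last joint's range is limited). The gripper opens to 88 mm and grips with 3 to 60 N. Pads are 20 mm wide; open, the fingers measure 115 mm over their backs; the gripper's body (75 mm by 178 mm) begins 61 mm behind the grasp point.
Start: joints at [-1.145, 0.423, 1.63, -0, 1.089, -0.019], TCP at [268.938, -564.162, 404.675] pointing down, gripper open.
Joint ranges: [-3, 3], [-0.9, 2.11], [0.09, 2.58], [-1.31, 4.45], [0.11, 2.69], [-2.54, 2.54]. Speed limits (rad/s): [2.39, 2.39, 3.01, 3.14, 3.14, 3.14].

### API

Orientations are given as a rotation vector (axis times angle).
In Python, from workcell import ctrl gives the robot as it stands. The module is installed in compiled form; this text tells all that it offers.
- The arm moves only by the tool send_rows, never from a script. Its argument "commands" is a list of rows, each an object with "translation": the shift along the world's x, y, z normalised to -1 to 1, where 1 is 0.1 m, a list of three; "twist": the turn, a rotation vector about the world's x, y, z normalised to -1 to 1, where 1 is 0.5 rad, a list of three. A call has exactly 10 rows; each row is the pose to reach, as a shift and turn from the pose commanded when the call began; what a row does not reach only later rows make up. A row lasts 1/10 s, in which the tool goes at most 50 mm and 8.59 degrees, less where a joint would pass 70% of its speed; a pose out of reach is approached as far as the arm can. A call with a number of a shift or a turn outside -1 to 1 is refused whole. A call with a gripper value outside its range is refused whole. "grip" is the closure, from -1 (fully open) to 1 (shut), set as the call begins (left out, the last holds). The fingers move at their own pace and stop on an object; the grip force is fixed at half the most. Time passes only in rows, so rows that repeat a pose let the fingers close, or fill a call up. It gives the time, the measured TCP pose, the force and the opening at its end, in the units of the state.
- ctrl.get_obs(): the state, without advancing time (a new reading comes with each control period).
- ctrl.get_image(name): name is "scene" or "top"; returns a dict with "img" (400x640x3 uint8, red, green, blue), "intrinsics" (3x3 intrinsics, pixels), "dist" ([k1, k2, p1, p2, k3] as OpenCV has them; the pictures are not rectified), "cam_to_world" (4x4, takes a point from camera to world coordinates). Camera axes: x right, y down, z forward; pixel columns grow to the right and rows downward; lengths in mm; the calibration is good to about 2 mm. A picture is of the moment at which its call begins. There is no depth.
- ctrl.close_job(): hands the job in, once; it reports no verdict.
The state is a dict: "t": time; "qpos": joint angles; "qvel": joint speeds; "joint_torque": joint torques, N m; "ee_pos": TCP position; "orientation": TCP orientation; "ft_force": force on the tool from outside, world axes, zero at the start; "moment": the same for the moment, N m; "width": finger opening in mm.
Only numpy, scipy, OpenCV 4.12 (cv2) and the standard library are available. Lean on these libraries where they do the work, as an engineer would, in place of code of your own. Each camera call takes 0.05 s, during which the arm holds its last target. There are 200 camera calls.

### The job

Get the two wooden press moulds ready for clay: push each standing block gently near the top of its carved face so that it topples over and comes to rest flat on its painted back, carved face up, wholly inside the painted outline of its own colour, in either order. Only push: do not pinch, lift or carry the blocks, and leave the cups and the jar where they stand.

Things in the scene. Friction and masses are not known exactly. Their poses are not given: they have to be found in the camera images.
- mould_blue: Loose wooden press mould (pale wood, back painted blue, flower on its carved face), 40 thick (own x), 100 wide (own y), 150 tall (own z), 0.3 to 0.55 kg, standing on end. Origin: centre of its standing end. Own +x points out of the painted back, towards its outline; own -x out of the carved face. Pushed high it tips about its foot edge and falls by itself past 15 degrees; pushed low it slides
- mould_blue_foot (a point): Middle of the bottom edge of the blue mould's painted back, 20 mm along own +x from the origin: the edge about which it tips; it stays down on the bench throughout
- mould_blue_corner0 (a point): Corner of the blue mould's painted back: own -y side, foot end
- mould_blue_corner1 (a point): Corner of the blue mould's painted back: own +y side, foot end
- mould_blue_corner2 (a point): Corner of the blue mould's painted back: own -y side, top end
- mould_blue_corner3 (a point): Corner of the blue mould's painted back: own +y side, top end
- outline_blue: Blue rectangle painted flat on the bench, 210 along own x by 160 along own y over the outside of its 8 mm lines, origin at its centre on the bench top. Own +x is the way the blue mould falls: the mould starts astride its -x line, foot edge about 77 mm from the centre, roughly square and mid-way across
- mould_yellow: Loose wooden press mould (darker wood, back painted yellow, leaf on its carved face), 40 thick (own x), 100 wide (own y), 150 tall (own z), 0.3 to 0.55 kg, standing on end. Origin: centre of its standing end. Own +x points out of the painted back, towards its outline; own -x out of the carved face. Pushed high it tips about its foot edge and falls by itself past 15 degrees; pushed low it slides
- mould_yellow_foot (a point): Middle of the bottom edge of the yellow mould's painted back, 20 mm along own +x from the origin: the edge about which it tips; it stays down on the bench throughout
- mould_yellow_corner0 (a point): Corner of the yellow mould's painted back: own -y side, foot end
- mould_yellow_corner1 (a point): Corner of the yellow mould's painted back: own +y side, foot end
- mould_yellow_corner2 (a point): Corner of the yellow mould's painted back: own -y side, top end
- mould_yellow_corner3 (a point): Corner of the yellow mould's painted back: own +y side, top end
- outline_yellow: Yellow rectangle painted flat on the bench, 210 along own x by 160 along own y over the outside of its 8 mm lines, origin at its centre on the bench top. Own +x is the way the yellow mould falls: the mould starts astride its -x line, foot edge about 77 mm from the centre, roughly square and mid-way across
- cup_a: Loose bystander: small terracotta stemmed cup, about 62 across and 75 tall, origin at the centre of its foot; stands beside the blue outline
- cup_b: Loose bystander: small terracotta stemmed cup, about 62 across and 75 tall, origin at the centre of its foot; stands beside the blue outline, on the other side
- cup_c: Loose bystander: small terracotta stemmed cup, about 62 across and 75 tall, origin at the centre of its foot; stands beside the yellow outline
- glaze_jar: Loose bystander: green glass jar with a white cap, 56 across, 85 tall, origin at the centre of its foot; stands beside the yellow outline
- cup_d: Loose bystander: small terracotta stemmed cup, about 62 across and 75 tall, origin at the centre of its foot; stands alone, beyond and between the outlines
There are look-alikes about, which are no part of the job. Leave any pink or purple look-alike of the mould_yellow alone.

How it is judged (in metres and radians):
At the end, for the whole second after the job is handed in: Both moulds lie at rest flat on their painted backs (within 0.08 rad), carved face up, with all four corners of the back inside the outer edge of the outline of the same colour (210 x 160 mm); cups and jar are within 15 mm of where they started (x of mould_blue_corner0 in the frame of outline_blue between -0.105 and 0.105 m and y of mould_blue_corner0 in the frame of outline_blue between -0.08 and 0.08 m and x of mould_blue_corner1 in the frame of outline_blue between -0.105 and 0.105 m and y of mould_blue_corner1 in the frame of outline_blue between -0.08 and 0.08 m and x of mould_blue_corner2 in the frame of outline_blue between -0.105 and 0.105 m and y of mould_blue_corner2 in the frame of outline_blue between -0.08 and 0.08 m and x of mould_blue_corner3 in the frame of outline_blue between -0.105 and 0.105 m and y of mould_blue_corner3 in the frame of outline_blue between -0.08 and 0.08 m and angle between each of mould_blue, mould_yellow's own x axis and vertical above 3.06159 rad and linear speed of each of mould_blue, mould_yellow below 0.02 m/s and angular speed of each of mould_blue, mould_yellow below 0.1 rad/s and height (world z) of each of mould_blue_foot, mould_yellow_foot below 0.008 m and x of mould_yellow_corner0 in the frame of outline_yellow between -0.105 and 0.105 m and y of mould_yellow_corner0 in the frame of outline_yellow between -0.08 and 0.08 m and x of mould_yellow_corner1 in the frame of outline_yellow between -0.105 and 0.105 m and y of mould_yellow_corner1 in the frame of outline_yellow between -0.08 and 0.08 m and x of mould_yellow_corner2 in the frame of outline_yellow between -0.105 and 0.105 m and y of mould_yellow_corner2 in the frame of outline_yellow between -0.08 and 0.08 m and x of mould_yellow_corner3 in the frame of outline_yellow between -0.105 and 0.105 m and y of mould_yellow_corner3 in the frame of outline_yellow between -0.08 and 0.08 m and distance of each of cup_a, cup_b, cup_c, glaze_jar, cup_d from where it was at the start of the episode below 0.015 m); the robot touches nothing.
It fails at once if a mould is lifted, carried or tipped the wrong way (its foot edge rises 20 mm off the bench) (height (world z) of any of mould_blue_foot, mould_yellow_foot above 0.02 m).
It fails at once if a mould is squeezed or pushed hard by the robot (over 18 N) (contact force between any of the arm, the fingers and mould_blue above 18 N or contact force between any of the arm, the fingers and mould_yellow above 18 N).
It fails at once if a cup or the jar is disturbed (moved more than 15 mm) (distance of any of cup_a, cup_b, cup_c, glaze_jar, cup_d from where it was at the start of the episode above 0.015 m).
It also fails if it takes over 54 s, if anything falls off the work surface, if the arm or the gripper's body presses on something with over 40 N, if the wrist force passes 120 N, or if a joint passes its speed limit or range.

## Working session

There is one attempt and no reset: what is moved stays moved. The work goes in short steps, Python scripts to look and compute and a tool call to move; the robot and the scene stay as the last step left them, time stands still between calls to the robot, and variables do not carry over. Pictures are saved under pics/ and viewed, about 8 in all and at most 12, crops included, and the job is handed in when it is done.

Besides the shell and the picture viewer there is one more tool, called after ">>>" in YAML: its name, and indented under it one key for each argument. send_rows: Moves the arm, as the interface text tells. Its arguments: {"type":"object","properties":{"commands":{"type":"array","items":{"type":"object","properties":{"translation":{"type":"array","items":{"type":"number"}},"twist":{"type":"array","items":{"type":"number"}}}}},"grip":{"type":"number"}},"required":["commands"]}

```bash
mkdir -p pics; cat > h.py <<'E'
from workcell import ctrl
import numpy as np, cv2
def snap(name,fn):
    d=ctrl.get_image(name); cv2.imwrite('pics/'+fn+'.png',d['img'][:,:,::-1]); np.savez('pics/'+fn+'.npz',**{k:np.array(d[k]) for k in d}); return d
def load(fn): return np.load('pics/'+fn+'.npz')
def px2w(d,uv,z=0.):
    uv=np.array(uv,float).reshape(-1,1,2)
    n=cv2.undistortPoints(uv,d['intrinsics'],d['dist'])[:,0]
    T=d['cam_to_world']; r=np.c_[n,np.ones(len(n))]@T[:3,:3].T; o=T[:3,3]
    return o+r*((z-o[2])/r[:,2])[:,None]
def w2px(d,P):
    T=np.linalg.inv(d['cam_to_world']); rv=cv2.Rodrigues(T[:3,:3])[0]
    return cv2.projectPoints(np.array(P,float).reshape(-1,1,3),rv,T[:3,3],d['intrinsics'],d['dist'])[0][:,0]
E
python3 - <<'E'
from h import *
for n in('scene','top'):
    d=snap(n,n+'0'); print(d['cam_to_world'].round(2),d['intrinsics'][0,0])
print(ctrl.get_obs())
E
```

```text
[[ 5.40000e-01  4.60000e-01 -7.00000e-01  1.14993e+03]
 [ 8.40000e-01 -2.90000e-01  4.60000e-01 -4.31770e+02]
 [ 1.00000e-02 -8.40000e-01 -5.50000e-01  6.03100e+02]
 [ 0.00000e+00  0.00000e+00  0.00000e+00  1.00000e+00]] 379.9161329672527
[[ 1.00000e-02 -1.00000e+00  5.00000e-02  4.70320e+02]
 [-1.00000e+00 -1.00000e-02  1.00000e-02 -4.92900e+01]
 [-1.00000e-02 -5.00000e-02 -1.00000e+00  1.25815e+03]
 [ 0.00000e+00  0.00000e+00  0.00000e+00  1.00000e+00]] 426.87546408604913
{'t': 0.1, 'qpos': array([-1.14499818e+00,  4.23784508e-01,  1.63058801e+00, -2.03773758e-05,
        1.08859257e+00, -1.89873077e-02]), 'qvel': array([-0.00058425, -0.0027465 , -0.0031041 ,  0.00037308,  0.00106554,
        0.00075226]), 'joint_torque': array([-1.12149448e-04, -5.45613849e+01, -2.74324179e+01,  6.44989195e-02,
        1.87809271e-02, -3.17192553e-05]), 'ee_pos': array([ 268.84389409, -563.95640912,  403.97675868]), 'orientation': array([-3.06291226e+00, -6.92641231e-01,  4.63053702e-04]), 'ft_force': array([-0.09145091,  0.33042259, -0.75123216]), 'moment': array([-0.03224312,  0.01007571,  0.00320377]), 'width': 88.24399911067508}
```

View pics/scene0.png

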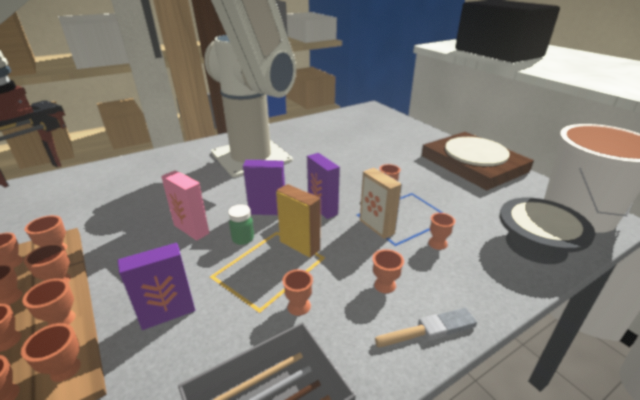

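View pics/top0.png

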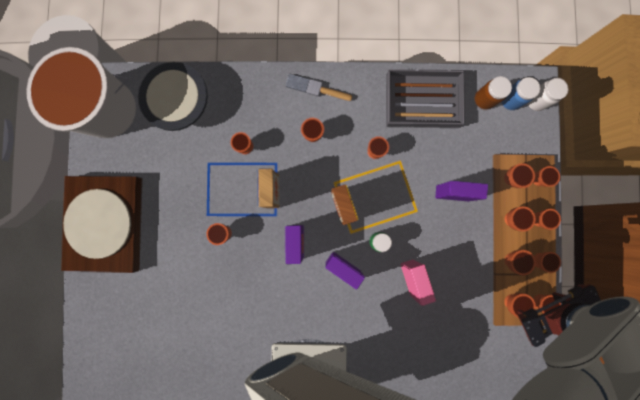

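The scene view shows both moulds standing between their outlines, and the jar and cups are nearby. In the top view the blue mould's top is at about (268,188) and falls image-left (+y). The yellow mould's top is at about (345,205) and falls image-right (-y). Their carved faces look at each other across a gap, with purple and pink look-alikes lower in the image. Next I'll measure positions.

```bash
cat > m.py <<'E'
from h import *
d=load('top0'); im=d['img']; hsv=cv2.cvtColor(im,cv2.COLOR_RGB2HSV)
def mask(lo,hi,roi):
    m=cv2.inRange(hsv,np.array(lo),np.array(hi)); k=np.zeros_like(m); x0,y0,x1,y1=roi; k[y0:y1,x0:x1]=255; return m&k
vis=cv2.resize(im[120:300,180:480,::-1],None,fx=2.6,fy=2.6,interpolation=cv2.INTER_CUBIC)
def draw(P,z,c):
    q=w2px(d,np.c_[P,np.full(len(P),z)]); cv2.polylines(vis,[np.int32((q-[180,120]+.5)*2.6)],True,c,1)
for n,lo,hi,roi,z,big in [('oblue',(105,110,60),(125,255,255),(195,150,290,225),0,0),('oyel',(18,110,60),(30,255,255),(325,150,425,240),0,0),
   ('mblue',(8,60,100),(22,255,255),(250,160,285,215),150,1),('myel',(6,90,90),(19,255,255),(325,175,362,228),150,1)]:
    m=mask(lo,hi,roi)
    if big:
        N,l,s,_=cv2.connectedComponentsWithStats(m); m=np.uint8(l==1+s[1:,4].argmax())*255
    v,u=np.nonzero(m); P=px2w(d,np.c_[u,v],z)[:,:2]
    r=cv2.minAreaRect(P.astype(np.float32)); print(n,len(u),np.round(r[0],1),np.round(r[1],1),round(r[2],1))
    draw(cv2.boxPoints(r),z,(0,255,0)); 
cv2.imwrite('pics/vis.png',vis)
print('purple',px2w(d,[[293,244],[345,270]],150).round())
E
python3 m.py
```

```text
oblue 432 [559.3 206.4] [155.4 207.7] 0.8
oyel 646 [ 541.7 -190.4] [161.3 211. ] 19.0
mblue 552 [552.9 113.7] [102.1  36.8] 1.2
myel 662 [510.9 -93. ] [106.7  46.8] 19.0
purple [[407.  38. 150.]
 [342. -97. 150.]]
```

View pics/vis.png

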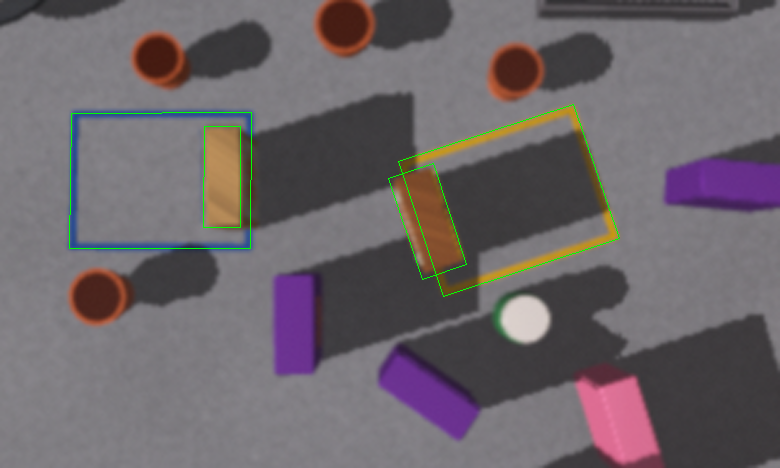

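>>> send_rows:
  commands:
    - {"translation":[0.04,0.09,0],"twist":[0,0,0.05]}
    - {"translation":[0.07,0.18,0],"twist":[0,0,0.1]}
    - {"translation":[0.11,0.26,0],"twist":[0,0,0.15]}
    - {"translation":[0.15,0.35,0],"twist":[0,0,0.2]}
    - {"translation":[0.19,0.44,0],"twist":[0,0,0.25]}
    - {"translation":[0.22,0.53,0],"twist":[0,0,0.29]}
    - {"translation":[0.26,0.62,0],"twist":[0,0,0.34]}
    - {"translation":[0.3,0.7,0],"twist":[0,0,0.39]}
    - {"translation":[0.33,0.79,0],"twist":[0,0,0.44]}
    - {"translation":[0.37,0.88,0],"twist":[0,0,0.49]}
  grip: 0

```text
t: 1.1
ee_pos: [306.2, -475.4, 404.7]
orientation: [-2.955, -1.065, 0.0]
ft_force: [0.1, -0.4, 0.3]
width: 44.1
```

>>> send_rows:
  commands:
    - {"translation":[0.04,0.09,0],"twist":[0,0,0.05]}
    - {"translation":[0.07,0.18,0],"twist":[0,0,0.1]}
    - {"translation":[0.11,0.26,0],"twist":[0,0,0.15]}
    - {"translation":[0.15,0.35,0],"twist":[0,0,0.2]}
    - {"translation":[0.19,0.44,0],"twist":[0,0,0.25]}
    - {"translation":[0.22,0.53,0],"twist":[0,0,0.29]}
    - {"translation":[0.26,0.62,0],"twist":[0,0,0.34]}
    - {"translation":[0.3,0.7,0],"twist":[0,0,0.39]}
    - {"translation":[0.33,0.79,0],"twist":[0,0,0.44]}
    - {"translation":[0.37,0.88,0],"twist":[0,0,0.49]}

```text
t: 2.1
ee_pos: [343.2, -387.4, 404.7]
orientation: [-2.803, -1.418, 0.0]
ft_force: [0.6, -0.1, 0.4]
width: 44.1
```

>>> send_rows:
  commands:
    - {"translation":[0.04,0.09,0],"twist":[0,0,0.05]}
    - {"translation":[0.07,0.18,0],"twist":[0,0,0.1]}
    - {"translation":[0.11,0.26,0],"twist":[0,0,0.15]}
    - {"translation":[0.15,0.35,0],"twist":[0,0,0.2]}
    - {"translation":[0.19,0.44,0],"twist":[0,0,0.25]}
    - {"translation":[0.22,0.53,0],"twist":[0,0,0.29]}
    - {"translation":[0.26,0.62,0],"twist":[0,0,0.34]}
    - {"translation":[0.3,0.7,0],"twist":[0,0,0.39]}
    - {"translation":[0.33,0.79,0],"twist":[0,0,0.44]}
    - {"translation":[0.37,0.88,0],"twist":[0,0,0.49]}

```text
t: 3.1
ee_pos: [380.2, -299.4, 404.7]
orientation: [-2.609, -1.75, 0.0]
ft_force: [0.2, -0.1, 0.1]
width: 44.0
```

>>> send_rows:
  commands:
    - {"translation":[0.04,0.09,0],"twist":[0,0,0.05]}
    - {"translation":[0.07,0.18,0],"twist":[0,0,0.1]}
    - {"translation":[0.11,0.26,0],"twist":[0,0,0.15]}
    - {"translation":[0.15,0.35,0],"twist":[0,0,0.2]}
    - {"translation":[0.19,0.44,0],"twist":[0,0,0.25]}
    - {"translation":[0.22,0.53,0],"twist":[0,0,0.29]}
    - {"translation":[0.26,0.62,0],"twist":[0,0,0.34]}
    - {"translation":[0.3,0.7,0],"twist":[0,0,0.39]}
    - {"translation":[0.33,0.79,0],"twist":[0,0,0.44]}
    - {"translation":[0.37,0.88,0],"twist":[0,0,0.49]}

```text
t: 4.1
ee_pos: [417.2, -211.4, 404.7]
orientation: [-2.375, -2.056, 0.0]
ft_force: [0.0, -0.5, -0.0]
width: 44.0
```

>>> send_rows:
  commands:
    - {"translation":[0.04,0.09,0],"twist":[0,0,0.05]}
    - {"translation":[0.07,0.18,0],"twist":[0,0,0.1]}
    - {"translation":[0.11,0.26,0],"twist":[0,0,0.15]}
    - {"translation":[0.15,0.35,0],"twist":[0,0,0.2]}
    - {"translation":[0.19,0.44,0],"twist":[0,0,0.25]}
    - {"translation":[0.22,0.53,0],"twist":[0,0,0.29]}
    - {"translation":[0.26,0.62,0],"twist":[0,0,0.34]}
    - {"translation":[0.3,0.7,0],"twist":[0,0,0.39]}
    - {"translation":[0.33,0.79,0],"twist":[0,0,0.44]}
    - {"translation":[0.37,0.88,0],"twist":[0,0,0.49]}

```text
t: 5.1
ee_pos: [454.1, -123.4, 404.7]
orientation: [-2.106, -2.331, 0.0]
ft_force: [-0.3, -0.3, -0.3]
width: 43.8
```

>>> send_rows:
  commands:
    - {"translation":[0.04,0.09,0],"twist":[0,0,0.05]}
    - {"translation":[0.07,0.18,0],"twist":[0,0,0.1]}
    - {"translation":[0.11,0.26,0],"twist":[0,0,0.15]}
    - {"translation":[0.15,0.35,0],"twist":[0,0,0.2]}
    - {"translation":[0.19,0.44,0],"twist":[0,0,0.25]}
    - {"translation":[0.22,0.53,0],"twist":[0,0,0.29]}
    - {"translation":[0.26,0.62,0],"twist":[0,0,0.34]}
    - {"translation":[0.3,0.7,0],"twist":[0,0,0.39]}
    - {"translation":[0.33,0.79,0],"twist":[0,0,0.44]}
    - {"translation":[0.37,0.88,0],"twist":[0,0,0.49]}

```text
t: 6.1
ee_pos: [491.1, -35.4, 404.6]
orientation: [-1.806, -2.571, 0.0]
ft_force: [0.0, -0.7, 0.4]
width: 44.1
```

```bash
python3 - <<'E'
from h import *
d=snap('scene','scene1');o=ctrl.get_obs();R=cv2.Rodrigues(o['orientation'])[0]
print(o['t'],o['ee_pos'],R.round(3),o['width'],o['ft_force'],o['qpos'])
cv2.imwrite('pics/s1.png',cv2.resize(d['img'][80:330,120:480,::-1],None,fx=2,fy=2))
E
```

```text
6.15 [491.68616206 -34.64618682 404.73518964] [[-0.341  0.94   0.001]
 [ 0.94   0.341  0.001]
 [ 0.     0.001 -1.   ]] 43.76939433578625 [ 1.27042482  1.14837574 -0.23939562] [-9.46386425e-02  2.28700497e-01  1.91631716e+00  6.71406165e-04
  9.96063379e-01 -4.42487177e-01]
```

View pics/s1.png

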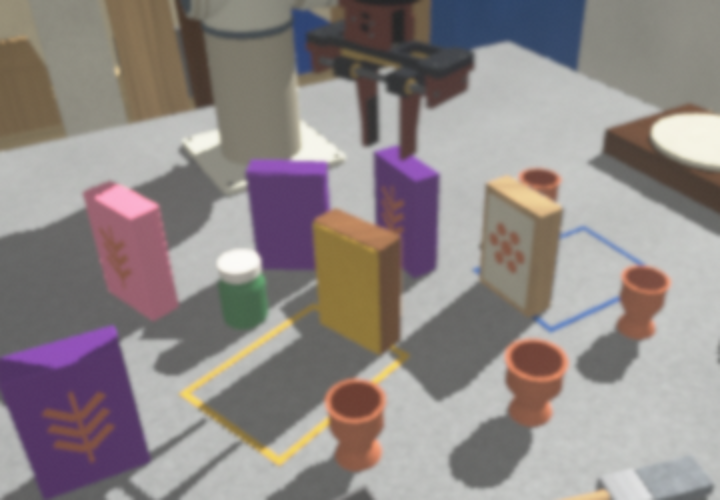

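The gripper is hanging in the gap, with its fingertips above and behind the yellow mould. I'll descend, then push slowly along (0.33, -0.95).

>>> send_rows:
  commands:
    - {"translation":[0,0,-0.09]}
    - {"translation":[0,0,-0.18]}
    - {"translation":[0,0,-0.28]}
    - {"translation":[-0.01,0,-0.37]}
    - {"translation":[-0.01,0,-0.46]}
    - {"translation":[-0.01,0,-0.55]}
    - {"translation":[-0.01,0,-0.64]}
    - {"translation":[-0.02,0,-0.74]}
    - {"translation":[-0.02,0,-0.83]}
    - {"translation":[-0.02,0,-0.92]}

```text
validation failed for argument at $.co...
```

>>> send_rows:
  commands:
    - {"translation":[0.01,-0.03,0]}
    - {"translation":[0.02,-0.06,0]}
    - {"translation":[0.03,-0.09,0]}
    - {"translation":[0.04,-0.12,0]}
    - {"translation":[0.05,-0.15,0]}
    - {"translation":[0.06,-0.18,0]}
    - {"translation":[0.07,-0.21,0]}
    - {"translation":[0.08,-0.24,0]}
    - {"translation":[0.09,-0.27,0]}
    - {"translation":[0.1,-0.3,0]}

```text
validation failed for argument at $.co...
```

>>> send_rows:
  commands:
    - {"translation":[0.01,-0.03,0]}
    - {"translation":[0.02,-0.06,0]}
    - {"translation":[0.03,-0.09,0]}
    - {"translation":[0.04,-0.12,0]}
    - {"translation":[0.05,-0.15,0]}
    - {"translation":[0.06,-0.18,0]}
    - {"translation":[0.07,-0.21,0]}
    - {"translation":[0.08,-0.24,0]}
    - {"translation":[0.09,-0.27,0]}
    - {"translation":[0.1,-0.3,0]}

```text
validation failed for argument at $.co...
```

```bash
python3 - <<'E'
from h import *
d=snap('scene','scene2');o=ctrl.get_obs()
print(o['t'],o['ee_pos'],o['ft_force'])
cv2.imwrite('pics/s2.png',cv2.resize(d['img'][80:330,120:480,::-1],None,fx=2,fy=2))
E
```

```text
6.2 [491.38446753 -35.21151524 404.69062161] [-0.19750045 -1.52274511  0.41490633]
```

View pics/s2.png

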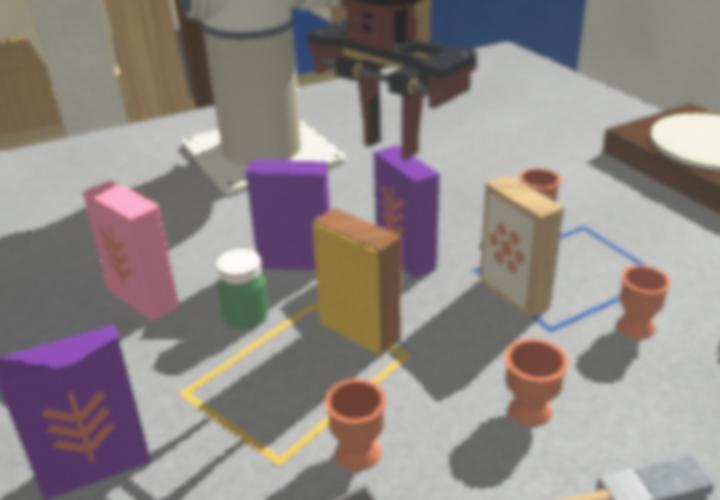

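The picture hasn't changed: the calls were refused because the rows had no twist. I'll resend them with twist.

>>> send_rows:
  commands:
    - {"translation":[0,0,-0.09],"twist":[0,0,0]}
    - {"translation":[0,0,-0.18],"twist":[0,0,0]}
    - {"translation":[0,0,-0.28],"twist":[0,0,0]}
    - {"translation":[-0.01,0,-0.37],"twist":[0,0,0]}
    - {"translation":[-0.01,0,-0.46],"twist":[0,0,0]}
    - {"translation":[-0.01,0,-0.55],"twist":[0,0,0]}
    - {"translation":[-0.01,0,-0.64],"twist":[0,0,0]}
    - {"translation":[-0.02,0,-0.74],"twist":[0,0,0]}
    - {"translation":[-0.02,0,-0.83],"twist":[0,0,0]}
    - {"translation":[-0.02,0,-0.92],"twist":[0,0,0]}

```text
t: 7.2
ee_pos: [488.9, -36.1, 311.9]
orientation: [-1.808, -2.569, 0.0]
ft_force: [0.6, 1.3, 0.2]
width: 43.8
```

>>> send_rows:
  commands:
    - {"translation":[0.01,-0.03,0],"twist":[0,0,0]}
    - {"translation":[0.02,-0.06,0],"twist":[0,0,0]}
    - {"translation":[0.03,-0.09,0],"twist":[0,0,0]}
    - {"translation":[0.04,-0.12,0],"twist":[0,0,0]}
    - {"translation":[0.05,-0.15,0],"twist":[0,0,0]}
    - {"translation":[0.06,-0.18,0],"twist":[0,0,0]}
    - {"translation":[0.07,-0.21,0],"twist":[0,0,0]}
    - {"translation":[0.08,-0.24,0],"twist":[0,0,0]}
    - {"translation":[0.09,-0.27,0],"twist":[0,0,0]}
    - {"translation":[0.1,-0.3,0],"twist":[0,0,0]}

```text
t: 8.2
ee_pos: [499.0, -66.4, 312.7]
orientation: [-1.808, -2.569, -0.0]
ft_force: [0.4, 1.2, 1.4]
width: 44.0
```

>>> send_rows:
  commands:
    - {"translation":[0.01,-0.03,0],"twist":[0,0,0]}
    - {"translation":[0.02,-0.06,0],"twist":[0,0,0]}
    - {"translation":[0.03,-0.09,0],"twist":[0,0,0]}
    - {"translation":[0.04,-0.12,0],"twist":[0,0,0]}
    - {"translation":[0.05,-0.15,0],"twist":[0,0,0]}
    - {"translation":[0.06,-0.18,0],"twist":[0,0,0]}
    - {"translation":[0.07,-0.21,0],"twist":[0,0,0]}
    - {"translation":[0.08,-0.24,0],"twist":[0,0,0]}
    - {"translation":[0.09,-0.27,0],"twist":[0,0,0]}
    - {"translation":[0.1,-0.3,0],"twist":[0,0,0]}

```text
t: 9.2
ee_pos: [509.0, -96.5, 312.7]
orientation: [1.808, 2.569, -0.0]
ft_force: [0.0, 0.2, -0.1]
width: 44.1
```

```bash
python3 - <<'E'
from h import *
d=snap('scene','scene2');o=ctrl.get_obs()
print(o['t'],o['ee_pos'],o['ft_force'])
cv2.imwrite('pics/s2.png',cv2.resize(d['img'][80:330,120:480,::-1],None,fx=2,fy=2))
E
```

```text
9.25 [509.18802674 -96.73792807 312.70363323] [ 0.72104205  0.20179233 -0.09347023]
```

View pics/s2.png

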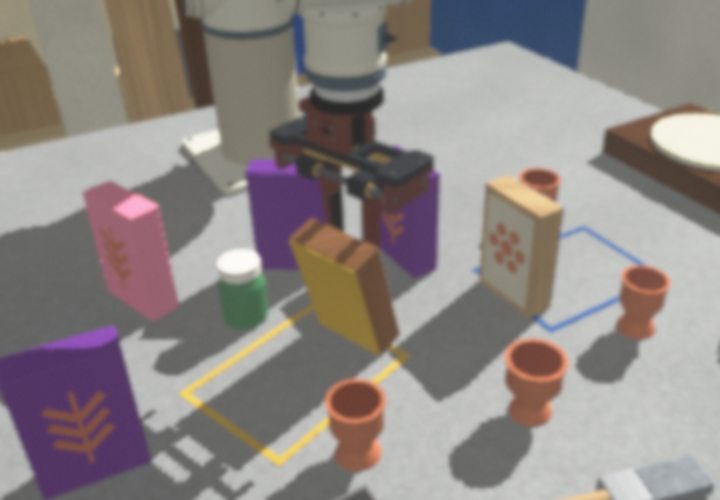

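The yellow mould is leaning about 12 degrees with its foot still in place. I'll carry on pushing slowly.

>>> send_rows:
  commands:
    - {"translation":[0.01,-0.03,0],"twist":[0,0,0]}
    - {"translation":[0.02,-0.06,0],"twist":[0,0,0]}
    - {"translation":[0.03,-0.08,0],"twist":[0,0,0]}
    - {"translation":[0.04,-0.11,0],"twist":[0,0,0]}
    - {"translation":[0.05,-0.13,0],"twist":[0,0,0]}
    - {"translation":[0.05,-0.16,0],"twist":[0,0,0]}
    - {"translation":[0.06,-0.18,0],"twist":[0,0,0]}
    - {"translation":[0.06,-0.18,0],"twist":[0,0,0]}
    - {"translation":[0.06,-0.18,0],"twist":[0,0,0]}
    - {"translation":[0.06,-0.18,0],"twist":[0,0,0]}

```text
t: 10.25
ee_pos: [514.9, -114.1, 312.6]
orientation: [-1.808, -2.569, 0.0]
ft_force: [-0.4, -0.0, 0.2]
width: 43.6
```

```bash
python3 - <<'E'
from h import *
d=snap('scene','scene3');o=ctrl.get_obs()
print(o['t'],o['ee_pos'],o['ft_force'])
cv2.imwrite('pics/s3.png',cv2.resize(d['img'][80:330,120:480,::-1],None,fx=2,fy=2))
E
```

```text
10.3 [ 514.88786023 -114.04339808  312.66314823] [-0.38398422 -0.62989825  0.238857  ]
```

View pics/s3.png

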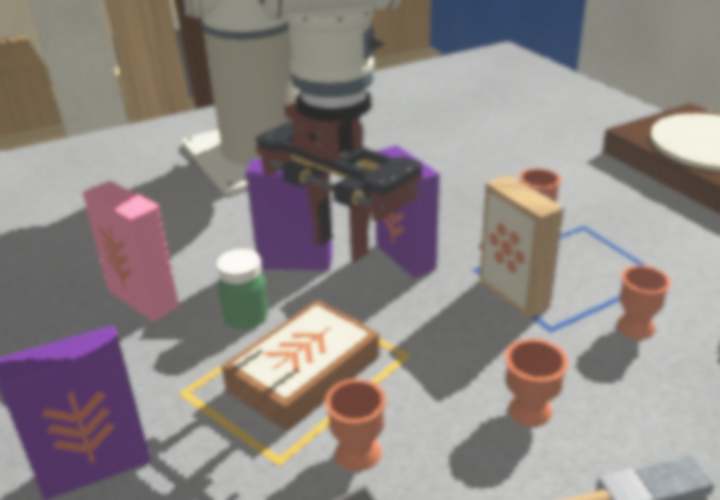

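The yellow mould now lies flat, leaf face up, inside its outline. I'll move across to the blue mould at the same height, since the gap is clear.

>>> send_rows:
  commands:
    - {"translation":[0.02,0.08,0],"twist":[0,0,-0.03]}
    - {"translation":[0.04,0.16,0],"twist":[0,0,-0.06]}
    - {"translation":[0.06,0.24,0],"twist":[0,0,-0.1]}
    - {"translation":[0.08,0.32,0],"twist":[0,0,-0.13]}
    - {"translation":[0.1,0.4,0],"twist":[0,0,-0.16]}
    - {"translation":[0.12,0.48,0],"twist":[0,0,-0.2]}
    - {"translation":[0.14,0.56,0],"twist":[0,0,-0.23]}
    - {"translation":[0.16,0.64,0],"twist":[0,0,-0.26]}
    - {"translation":[0.18,0.72,0],"twist":[0,0,-0.29]}
    - {"translation":[0.19,0.8,0],"twist":[0,0,-0.325]}

```text
t: 11.3
ee_pos: [534.0, -33.7, 312.7]
orientation: [2.012, 2.413, 0.0]
ft_force: [0.3, 0.6, 0.5]
width: 43.7
```

>>> send_rows:
  commands:
    - {"translation":[0.02,0.08,0],"twist":[0,0,-0.03]}
    - {"translation":[0.04,0.16,0],"twist":[0,0,-0.06]}
    - {"translation":[0.06,0.24,0],"twist":[0,0,-0.1]}
    - {"translation":[0.08,0.32,0],"twist":[0,0,-0.13]}
    - {"translation":[0.1,0.4,0],"twist":[0,0,-0.16]}
    - {"translation":[0.12,0.48,0],"twist":[0,0,-0.2]}
    - {"translation":[0.14,0.56,0],"twist":[0,0,-0.23]}
    - {"translation":[0.16,0.64,0],"twist":[0,0,-0.26]}
    - {"translation":[0.18,0.72,0],"twist":[0,0,-0.29]}
    - {"translation":[0.19,0.8,0],"twist":[0,0,-0.325]}

```text
t: 12.3
ee_pos: [553.2, 46.5, 312.7]
orientation: [2.201, 2.241, 0.0]
ft_force: [-0.6, -0.8, 0.2]
width: 44.1
```

>>> send_rows:
  commands:
    - {"translation":[0,0.03,0],"twist":[0,0,0]}
    - {"translation":[0,0.06,0],"twist":[0,0,0]}
    - {"translation":[0,0.09,0],"twist":[0,0,0]}
    - {"translation":[0,0.12,0],"twist":[0,0,0]}
    - {"translation":[0,0.15,0],"twist":[0,0,0]}
    - {"translation":[0,0.18,0],"twist":[0,0,0]}
    - {"translation":[0,0.21,0],"twist":[0,0,0]}
    - {"translation":[0,0.24,0],"twist":[0,0,0]}
    - {"translation":[0,0.27,0],"twist":[0,0,0]}
    - {"translation":[0,0.3,0],"twist":[0,0,0]}

```text
t: 13.3
ee_pos: [552.9, 76.1, 312.7]
orientation: [-2.2, -2.242, 0.0]
ft_force: [-0.7, -0.4, 1.2]
width: 43.8
```

>>> send_rows:
  commands:
    - {"translation":[0,0.03,0],"twist":[0,0,0]}
    - {"translation":[0,0.06,0],"twist":[0,0,0]}
    - {"translation":[0,0.09,0],"twist":[0,0,0]}
    - {"translation":[0,0.12,0],"twist":[0,0,0]}
    - {"translation":[0,0.15,0],"twist":[0,0,0]}
    - {"translation":[0,0.18,0],"twist":[0,0,0]}
    - {"translation":[0,0.21,0],"twist":[0,0,0]}
    - {"translation":[0,0.24,0],"twist":[0,0,0]}
    - {"translation":[0,0.27,0],"twist":[0,0,0]}
    - {"translation":[0,0.3,0],"twist":[0,0,0]}

```text
t: 14.3
ee_pos: [552.9, 106.1, 312.7]
orientation: [-2.2, -2.242, -0.0]
ft_force: [0.2, -0.6, -0.3]
width: 43.9
```

```bash
python3 - <<'E'
from h import *
d=snap('scene','scene4');o=ctrl.get_obs()
print(o['t'],o['ee_pos'],o['ft_force'])
cv2.imwrite('pics/s4.png',cv2.resize(d['img'][80:330,120:480,::-1],None,fx=2,fy=2))
E
```

```text
14.35 [552.98141386 106.42971858 312.68759663] [0.2601861  0.31508089 0.17141961]
```

View pics/s4.png

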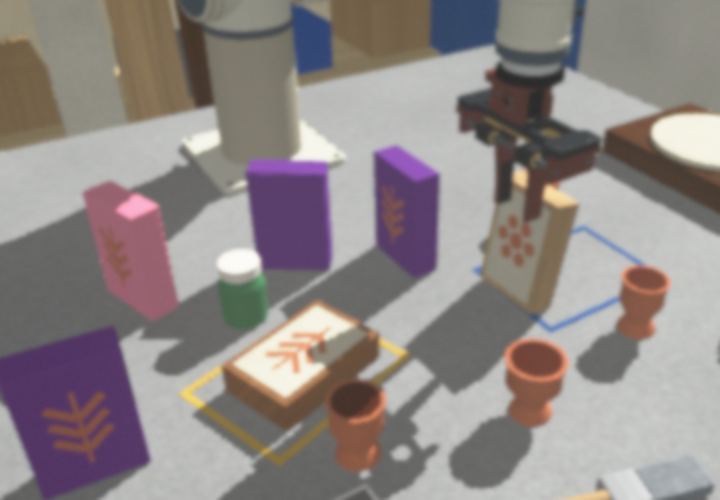

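The blue mould is leaning the right way. I'll finish the push, then back off and lift clear so the top camera can see.

>>> send_rows:
  commands:
    - {"translation":[0,0.03,0],"twist":[0,0,0]}
    - {"translation":[0,0.06,0],"twist":[0,0,0]}
    - {"translation":[0,0.08,0],"twist":[0,0,0]}
    - {"translation":[0,0.11,0],"twist":[0,0,0]}
    - {"translation":[0,0.14,0],"twist":[0,0,0]}
    - {"translation":[0,0.16,0],"twist":[0,0,0]}
    - {"translation":[0,0.19,0],"twist":[0,0,0]}
    - {"translation":[0,0.21,0],"twist":[0,0,0]}
    - {"translation":[0,0.21,0],"twist":[0,0,0]}
    - {"translation":[0,0.21,0],"twist":[0,0,0]}

```text
t: 15.35
ee_pos: [552.9, 126.9, 312.7]
orientation: [2.2, 2.243, -0.0]
ft_force: [1.2, 0.4, -0.6]
width: 44.0
```

>>> send_rows:
  commands:
    - {"translation":[0,-0.1,0],"twist":[0,0,0]}
    - {"translation":[0,-0.2,0],"twist":[0,0,0]}
    - {"translation":[0,-0.3,0],"twist":[0,0,0]}
    - {"translation":[0,-0.4,0.1],"twist":[0,0,0]}
    - {"translation":[0,-0.5,0.2],"twist":[0,0,0]}
    - {"translation":[0,-0.6,0.3],"twist":[0,0,0]}
    - {"translation":[0,-0.7,0.4],"twist":[0,0,0]}
    - {"translation":[0,-0.8,0.5],"twist":[0,0,0]}
    - {"translation":[0,-0.9,0.6],"twist":[0,0,0]}
    - {"translation":[0,-1,0.7],"twist":[0,0,0]}

```text
t: 16.35
ee_pos: [552.9, 26.0, 383.7]
orientation: [2.2, 2.242, 0.0]
ft_force: [0.9, -0.0, -0.1]
width: 44.0
```

>>> send_rows:
  commands:
    - {"translation":[-0.1,0,0.05],"twist":[0,0,0]}
    - {"translation":[-0.2,0,0.1],"twist":[0,0,0]}
    - {"translation":[-0.3,0,0.1],"twist":[0,0,0]}
    - {"translation":[-0.4,0,0.1],"twist":[0,0,0]}
    - {"translation":[-0.5,0,0.1],"twist":[0,0,0]}
    - {"translation":[-0.6,0,0.1],"twist":[0,0,0]}
    - {"translation":[-0.7,0,0.1],"twist":[0,0,0]}
    - {"translation":[-0.8,0,0.1],"twist":[0,0,0]}
    - {"translation":[-0.9,0,0.1],"twist":[0,0,0]}
    - {"translation":[-0.9,0,0.1],"twist":[0,0,0]}

```text
t: 17.35
ee_pos: [461.6, 26.8, 392.6]
orientation: [-2.2, -2.242, 0.001]
ft_force: [-0.6, 0.2, -0.7]
width: 44.2
```

```bash
python3 - <<'E'
from h import *
d=snap('top','top5');s=snap('scene','scene5');o=ctrl.get_obs()
print(o['t'],o['ee_pos'],o['ft_force'])
a=cv2.resize(d['img'][120:300,180:480,::-1],None,fx=1.6,fy=1.6);b=s['img'][130:330,150:480,::-1]
b=cv2.resize(b,(480,291)); cv2.imwrite('pics/s5.png',np.vstack([a,b]))
E
```

```text
17.45 [462.93180748  26.83495872 392.85889127] [-0.13099402  0.55791589  0.41047617]
```

View pics/s5.png

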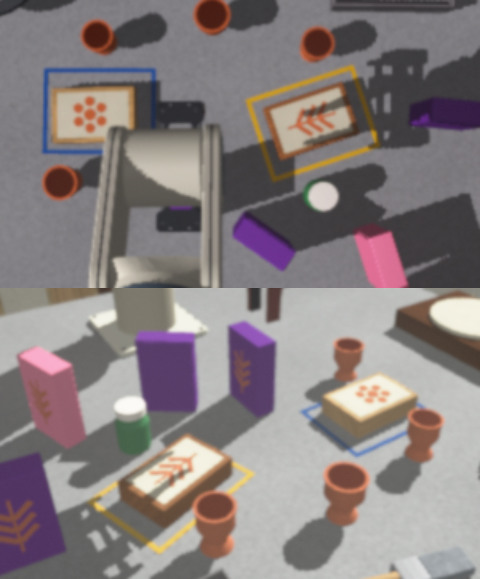

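Both moulds are flat with their carved faces up. In the crop the blue mould at (92,115) sits near the far (+y) line of its outline, so I'll check the margins numerically.

```bash
python3 - <<'E'
from h import *
d=load('top5'); hsv=cv2.cvtColor(d['img'],cv2.COLOR_RGB2HSV)
for n,roi,c,ang,f in [('blue',(200,150,272,222),(559.3,206.4),0.8,1),('yellow',(335,160,412,228),(541.7,-190.4),19,-1)]:
    x0,y0,x1,y1=roi; m=cv2.inRange(hsv,(0,45,60),(19,255,255)); k=np.zeros_like(m);k[y0:y1,x0:x1]=255;m&=k
    m=cv2.morphologyEx(m,cv2.MORPH_OPEN,np.ones((2,2)))
    v,u=np.nonzero(m); P=px2w(d,np.c_[u,v],40)[:,:2]-c
    a=np.radians(ang); ex=f*np.array([-np.sin(a),np.cos(a)]); ey=np.array([-ex[1],ex[0]])
    X,Y=P@ex,P@ey
    print(n,len(u),'X',np.percentile(X,[0,.5,99.5,100]).round(1),'Y',np.percentile(Y,[0,.5,99.5,100]).round(1),'rect',cv2.minAreaRect(np.c_[X,Y].astype(np.float32)))
from h import *
a=load('top0')['img'];b=d['img']
for n,r in [('cupA',(225,125,258,160)),('cup',(295,112,330,145)),('cupC',(362,132,395,162)),('cupB',(203,218,222,250))]:
    for im in(a,b):
        h=cv2.cvtColor(im,cv2.COLOR_RGB2HSV)[r[1]:r[3],r[0]:r[2]]; m=cv2.inRange(h,(0,130,50),(14,255,255)); v,u=np.nonzero(m); print(n,u.mean().round(2),v.mean().round(2))
for im in(a,b):
    h=cv2.cvtColor(im,cv2.COLOR_RGB2HSV)[228:258,366:400]; m=cv2.inRange(h,(0,0,150),(179,60,255)); v,u=np.nonzero(m); print('jar',u.mean().round(2),v.mean().round(2))
E
```

```text
blue 1171 X [-79.7 -79.6  74.5  74.7] Y [-106.8 -106.7   63.8   63.8] rect ((-2.3438491821289062, -21.50653839111328), (153.91738891601562, 170.72853088378906), 0.3970853090286255)
yellow 1268 X [-98.1 -94.5  91.4 101.2] Y [-62.6 -50.9  50.4  50.6] rect ((1.5038070678710938, -5.958766937255859), (199.4836883544922, 112.709228515625), 0.19214700162410736)
cupA 16.32 17.86
cupA 16.3 17.88
cup 17.22 17.17
cup 17.22 17.17
cupC 15.71 15.16
cupC 15.74 15.19
cupB 11.75 15.76
cupB 11.74 15.8
jar 15.38 14.33
jar 15.43 14.28
```

```bash
python3 - <<'E'
from h import *
d=load('top5'); hsv=cv2.cvtColor(d['img'],cv2.COLOR_RGB2HSV)
for n,roi,c,ang,f in [('blue',(200,150,272,222),(559.3,206.4),0.8,1),('yellow',(335,160,412,228),(541.7,-190.4),19,-1)]:
    x0,y0,x1,y1=roi; m=cv2.inRange(hsv,(0,45,60),(17,255,255)); k=np.zeros_like(m);k[y0:y1,x0:x1]=255;m&=k
    N,l,s,_=cv2.connectedComponentsWithStats(m,connectivity=4); m=l==1+s[1:,4].argmax()
    v,u=np.nonzero(m); P=px2w(d,np.c_[u,v],40)[:,:2]-c
    a=np.radians(ang); ex=f*np.array([-np.sin(a),np.cos(a)]); ey=np.array([-ex[1],ex[0]])
    X,Y=P@ex,P@ey; print(n,len(u),X.min(),X.max(),Y.min(),Y.max(),cv2.minAreaRect(np.c_[X,Y].astype(np.float32)))
E
```

```text
blue 1046 -76.79511603580613 77.67428810490067 -42.813020743658804 60.95287529262785 ((0.3520355224609375, 9.08298110961914), (153.9772186279297, 103.81206512451172), 0.4096997082233429)
yellow 772 -84.56968578402709 71.19034450365203 -48.21284154273119 54.22932473760803 ((-6.755615234375, 3.0043678283691406), (155.8882293701172, 101.98384857177734), 0.19533906877040863)
```

Both moulds are inside with at least 19 mm of margin, they are square to their outlines, and the cups and jar have not moved. I'm handing in.

```bash
python3 -c "
from h import *
print(ctrl.close_job(), ctrl.get_obs()['t'])"
```

```text
the job is handed in; nothing more can be done
the job is handed in; nothing more can be done
```

Both moulds are lying flat on their painted backs, carved faces up, inside their own outlines. I handed the job in at about 17.5 s of robot time; it returned no verdict. I toppled yellow first, then blue, each with a slow push (about 30 mm/s) from the half-open fingers near the top of the carved face.

Last checks from the top camera, taken after the arm had backed away:

| Mould | Along its outline (limit ±105 mm) | Across its outline (limit ±80 mm) | Skew |
|---|---|---|---|
| Blue | -77 to 78 mm | -43 to 61 mm | about 0.4° |
| Yellow | -85 to 71 mm | -48 to 54 mm | about 0.2° |

- **Cups and jar:** the four cups and the jar I compared with the first picture had moved by less than 0.1 pixel.
- **Forces:** tool force readings at the end of each move stayed around 1–2 N. Forces between those readings were not seen.
- **Flatness:** I judged this by eye from the pictures; I did not measure the angle.
- **Refused calls:** three move calls were refused because their rows left out the twist. The arm did not move for them, and I resent them.
- **Failed measurement:** my first measurement of the final positions was wrong because the colour mask picked up other objects. The table comes from the corrected run.

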